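# Fit the passed reamer to the citrus juicer and hold its press switch down

### The job

Sort the two washed juicer reamers by the coloured band round their foot: first stand the red-banded reject gently upright in the red-taped steel pan and let go of it. Then fit the green-banded one on the juicer's spindle, turning it until its slots mesh with the spindle's cross and it slides fully home, and finish while still gripping it and pressing it down, so that the spring-loaded spindle stays well down and the start switch closed. Leave the other bar things where they are.

Things in the scene. Friction and masses are not known exactly. Their poses are not given: they have to be found in the camera images.
- reamer_pass: White plastic citrus reamer with a GREEN band round its foot (passed), 70 mm tall, 90 g, standing on the mat. Origin at the centre of its flat underside, z up its axis. Flange 72 mm across, 4 mm thick; on it the band, 68 mm across, reaching 8 mm up. 12 upright ribs above, one every 30 degrees from the reamer's own +x; over the ribs 53 mm at 11 mm up, 51 mm at 40 mm up, then rounding in to the tip.
- reamer_grip (a point): Grip point of the green-banded reamer, on its axis 31 mm above its underside, axes as the reamer's. With the TCP here and the tool straight down the fingertips are about 12 mm above the underside, clear of the band. A grip turned 15 degrees from a rib (two ribs under each pad) is steadiest.
- reamer_socket (a point): Centre of the socket mouth in the green-banded reamer's underside (same point and axes as its origin). The socket is blind, 28 mm deep, and hidden from above: a cross of two slots, each 8 mm wide and 28 mm long, along the reamer's own x and y, so it fits every 90 degrees. The four ribs straight above the slots run on up to the tip, the other eight stop 55 mm up.
- reamer_reject: The same reamer with a RED band (rejected); same sizes, origin, axes and way to grip. It starts standing on the rubber mat, about 130 mm from the other; which one is on the left varies.
- mat: Fixed black rubber drying mat, 130 x 260 x 5 mm (x, y, z), under both reamers; origin at the centre of its underside, so its top is 5 mm up.
- juicer: Fixed electric citrus juicer, a round steel housing 158 mm across with a white bowl on top; origin at the centre of its underside, on the work surface. Bowl rim 162 mm up, inside width at the rim about 150 mm, at the bowl's foot 100 mm; strainer 124 mm up round the spindle. Its spout sticks out to its own -x, 113 mm from the axis, at most 131 mm up.
- spindle_seat (a point): Centre of the seat, the top face of the 40 mm black collar at the foot of the juicer's spindle, on the juicer's axis, 136 mm above the work surface while unpressed; it moves with the spindle. z up; x and y along the ribs of the spindle's cross. A reamer that is home has its underside flat on the seat; one out of mesh stands on top of the cross, 16 mm too high.
- spindle_tip (a point): Tip of the spindle, 24 mm above the seat, same axes: a steel cross of two ribs, each 20 mm long and 5 mm thick, with rounded top edges 16 mm above the seat, and in its middle a round pointed pilot, 8 mm thick, that stands 8 mm above the cross and enters the reamer's socket at any angle.
- spindle (a joint): Turn of the juicer's spindle about its upright axis against the juicer (rad, positive anticlockwise from above); the gearbox holds it with a drag of 0.08 N m, more than the slippery cross (friction 0.2) passes on to it while out of mesh.
- spindle_press (a joint): How far the spindle is pressed down, 0 to 0.008 m. A spring holds it up with 5 N at the top and 10.6 N fully down; the start switch closes halfway, 0.004 m down, and opens again when the spindle comes up.
- pan_floor (a point): Centre of the inner floor of the reject pan, 3 mm above the work surface; its axes are the pan's. The pan is a fixed open steel pan, inside 170 mm (its own x) by 102 mm (y), walls up to 65 mm above the work surface, rim 194 x 124 mm outside, with red tape on its two short ends (+x and -x).
- corkscrew: Bystander: corkscrew with a 90 mm olive-wood cross handle, lying, 115 mm long, 25 mm high, handle to its -x; origin underneath, 30 mm from the handle's axis towards the screw.
- stopper: Bystander: black rubber stopper, 38 mm across, 36 mm high; origin at its underside.
- glass_cork: Bystander: frosted glass cork standing on its head, 36 mm across, 30 mm high; origin at its underside.
- jigger: Bystander: copper jigger, 45 mm across, 82 mm high; origin at its underside.
- bitters: Bystander: small amber bottle, 48 mm across, 135 mm high; origin at its underside.
- bar_spoon: Bystander: steel bar spoon lying along its x, bowl to +x, 250 mm long, 8 mm high; origin under its middle.
Mind the look-alikes: they are no part of the job. What is shaped like the part that bears pan_floor but blue is not meant.

How it is judged:
By the outcome, as a careful person would: the job done as asked, in the order asked, and still so for the second after the job is handed in, while the arm keeps its last pose, push and grip.
It also fails if it takes over 64 s, if anything falls off the work surface, if the arm or the gripper's body presses on something with over 40 N, if the wrist force passes 120 N, or if a joint passes its speed limit or range.

### The arm

A 6-joint arm with a two-finger parallel gripper is mounted at the origin on the work surface. World frame = base frame: x ahead of the robot, y to its left, z up, the work surface at z = 0. Lengths are in mm, angles in rad, forces in N, time in s.
With the tool pointing down it reaches from about 350 to 875 mm from the base axis. Payload 4.2 kg.
Tool frame: the origin (TCP) lies between the finger pads, 19 mm behind the fingertips; this is the grasp point; z points along the fingers, y is the line along which they close (so a half turn about z gives the same grasp; the last joint's range is limited). The gripper opens to 85 mm and grips with 20 to 120 N. Pads are 22 mm wide; open, the fingers measure 114 mm over their backs; the gripper's body (76 mm by 85 mm) begins 54 mm behind the grasp point. The pads swing forward as they close: fully open they stand 13 mm farther back than shut.
Start: joints at [1.454, 0.385, 0.008, 0, -1.194, -0.259], TCP at [229.352, 581.375, 250.012] pointing down, gripper open.
Joint ranges: [-3.14, 3.14], [-1.21, 2.06], [-1.07, 1.41], [-3.16, 2.05], [-2.99, -0.16], [-3.1, 3.1]. Speed limits (rad/s): [2.79, 2.79, 3.14, 3.14, 3.14, 3.14].

### API

Orientations are given as a unit quaternion [x, y, z, w].
In Python, from bench import arm gives the robot as it stands. The module is installed in compiled form; this text tells all that it offers.
- The arm moves only by the tool drive_tool, never from a script. Its argument "targets" is a list of rows, each a list of 5 numbers: the closure, from -1 (fully open) to 1 (shut), then the shift along the tool's x, y, z in mm, then the turn about the tool's z in degrees. In form: [[grip, tx, ty, tz, roll], ...]. A call has 1 to 12 rows; each row is the pose to reach, as a shift and turn from the pose commanded when the call began, along the tool's axes at that moment; what a row does not reach only later rows make up. A row lasts 1/10 s, in which the tool goes at most 50 mm and 8.59 degrees, less where a joint would pass 70% of its speed; a pose out of reach is approached as far as the arm can. A call with a gripper value outside its range is refused whole. The fingers move at their own pace and stop on an object; the grip force is fixed at half the most. Time passes only in rows, so rows that repeat a pose let the fingers close. It gives the time, the measured TCP pose, the force, the opening and the grip force at its end, in the units of the state.
- arm.read_state(): the state, without advancing time (a new reading comes with each control period).
- arm.get_image(name): name is "scene" or "top" or "wrist"; returns the picture (420x560x3 uint8, blue, green, red); there is no depth.
- arm.camera_params(name): a dict with "fov_y" (degrees; the focal length in pixels is half the picture's height over the tangent of half this angle, whatever the lens; pixels are square), "cx", "cy" (the principal point, pixels), "D" ([k1, k2, p1, p2, k3] as OpenCV has them; the pictures are not rectified), "rvec" (rotation vector, rad) and "tvec" (3), from world to camera coordinates, as OpenCV has them; the wrist camera has in their place "tool_from_camera" (4x4, takes a point from camera to tool coordinates, whose origin is the TCP and whose axes are the flange's). Camera axes: x right, y down, z forward; pixel columns grow to the right and rows downward; lengths in mm; the calibration is good to about 2 mm. A picture is of the moment at which its call begins: read the wrist's pose just before it. camera_params takes no time and is no camera call.
- arm.job_done(): hands the job in; it is judged then, once.
The state is a dict: "clock": time; "joints": joint angles; "joint_vel": joint speeds; "joint_efforts": joint torques, N m; "position": TCP position; "ee_rot": TCP orientation; "contact_force": force on the tool from outside, world axes, zero at the start; "wrist_torque": the same for the moment, N m; "gripper_width": finger opening in mm; "grasp_force": force on a finger pad.
Only numpy, scipy, OpenCV 4.12 (cv2) and the standard library are available. Lean on these libraries where they do the work, as an engineer would, in place of code of your own. Each camera call takes 0.05 s, during which the arm holds its last target. There are 200 camera calls.

## Working session

There is one attempt and no reset: what is moved stays moved. The work goes in short steps, Python scripts to look and compute and a tool call to move; the robot and the scene stay as the last step left them, time stands still between calls to the robot, and variables do not carry over. Pictures are saved under pics/ and viewed, at most 10 in all, crops included, and the job is handed in when it is done.

Besides the shell and the picture viewer there is one more tool, called as name(argument=value, ...) on one line, values as JSON. drive_tool: Moves the arm, as the interface text tells. Its arguments: {"type":"object","properties":{"targets":{"type":"array","items":{"type":"array","items":{"type":"number"}}}},"required":["targets"]}

```bash
mkdir -p pics
cat > h.py <<'E'
import numpy as np, cv2
from scipy.spatial.transform import Rotation as R
from bench import arm
def cam(n):
    p=arm.camera_params(n); f=210/np.tan(np.radians(p['fov_y'])/2)
    K=np.array([[f,0,p['cx']],[0,f,p['cy']],[0,0,1]]); D=np.array(p['D'],float)
    if 'rvec' in p:
        Rm=cv2.Rodrigues(np.array(p['rvec'],float))[0]; t=np.array(p['tvec'],float).ravel()
    else:
        s=arm.read_state(); T=np.eye(4); T[:3,:3]=R.from_quat(s['ee_rot']).as_matrix(); T[:3,3]=s['position']
        M=np.linalg.inv(T@np.array(p['tool_from_camera'])); Rm=M[:3,:3]; t=M[:3,3]
    return K,D,Rm,t
def ray(c,uv,z):
    K,D,Rm,t=c
    n=cv2.undistortPoints(np.array([[uv]],float),K,D).ravel()
    d=Rm.T@np.array([n[0],n[1],1]); o=-Rm.T@t
    return (o+d*(z-o[2])/d[2])
def proj(c,P):
    K,D,Rm,t=c
    return cv2.projectPoints(np.atleast_2d(np.array(P,float)),cv2.Rodrigues(Rm)[0],t,K,D)[0].reshape(-1,2)
E
python3 - <<'E'
from h import *
print(arm.read_state())
for n in ('top','scene'):
    c=cam(n); print(n,-c[2].T@c[3],c[0][0,0]); cv2.imwrite(f'pics/{n}0.png',arm.get_image(n))
print(arm.camera_params('wrist'))
E
```

```text
{'clock': 0.0, 'joints': array([ 1.45363457e+00,  3.85587354e-01,  6.65768282e-03, -5.13961067e-04,
       -1.19396898e+00, -2.58611636e-01]), 'joint_vel': array([ 0.00032493, -0.00235088,  0.00107901, -0.00085446, -0.00182748,
        0.0009898 ]), 'joint_efforts': array([-5.43487090e-05, -3.92287374e+01,  1.88406122e+01,  4.18619245e+00,
       -4.63106480e-03, -1.10375410e-05]), 'position': array([229.14344163, 580.91895905, 248.91317372]), 'ee_rot': array([ 9.82382873e-01, -1.86876238e-01, -1.63971894e-04,  1.06541269e-03]), 'contact_force': array([ 0.25069765,  0.00859853, -0.22281799]), 'wrist_torque': array([-0.01735816,  0.04224291, -0.03253523]), 'grasp_force': 0.0, 'gripper_width': 85.27181248206824}
top [ 250.10253017  -53.9016381  1491.20385473] 526.9594456733181
scene [1294.50841591 -253.75339973 1432.9712852 ] 546.8928518687028
{'fov_y': 58.59018348064916, 'cx': 275.9829324128151, 'cy': 210.69917905380908, 'D': array([0.01161152, 0.        , 0.        , 0.        , 0.        ]), 'tool_from_camera': array([[-4.64478915e-05, -9.60801400e-01, -2.77237566e-01,
         7.05589409e+01],
       [ 9.99999934e-01, -1.44360488e-04,  3.32761073e-04,
         1.12405860e+00],
       [-3.59739455e-04, -2.77237533e-01,  9.60801343e-01,
        -1.23892459e+02],
       [ 0.00000000e+00,  0.00000000e+00,  0.00000000e+00,
         1.00000000e+00]])}
```

View pics/top0.png

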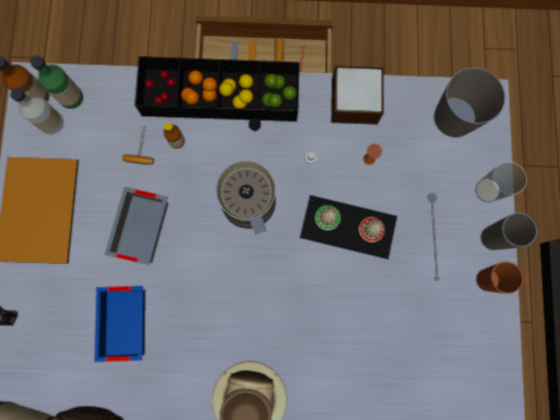

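View pics/scene0.png

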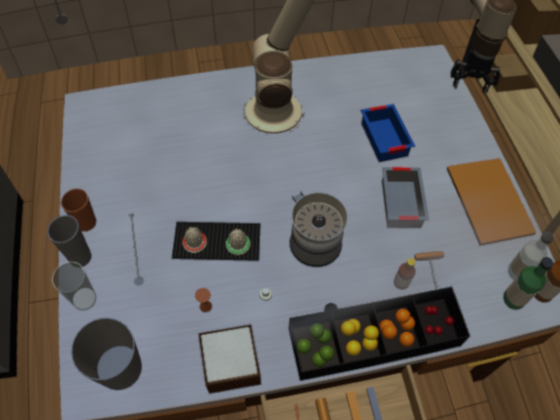

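The top view shows the red reamer at (372,229), the green one at (327,217), the juicer at (247,191), the steel pan at (137,226), and the blue decoy at (120,323). I'll enlarge it to measure.

Run:
```python
from h import *
im=cv2.imread('pics/top0.png')
a=cv2.resize(im[165:265,205:405],(800,400),interpolation=cv2.INTER_CUBIC)
b=cv2.resize(im[180:270,100:175],(500,600),interpolation=cv2.INTER_CUBIC)
cv2.imwrite('pics/a.png',a)
c=cam('top'); hsv=cv2.cvtColor(im,cv2.COLOR_BGR2HSV)
red=((hsv[...,0]<8)|(hsv[...,0]>172))&(hsv[...,1]>150)&(hsv[...,2]>80)
gr=(hsv[...,0]>45)&(hsv[...,0]<85)&(hsv[...,1]>90)
for nm,m,(x0,x1,y0,y1),z in [('rej',red,(350,395,205,255),13),('pass',gr,(305,350,195,245),13),('tapeA',red,(125,165,185,203),65),('tapeB',red,(105,150,250,268),65)]:
    s=np.zeros(m.shape,np.uint8); s[y0:y1,x0:x1]=m[y0:y1,x0:x1]
    p=np.argwhere(s)[:,::-1]
    ctr=cv2.minEnclosingCircle(p.astype(np.float32)) if z==13 else cv2.minAreaRect(p.astype(np.float32))
    print(nm,len(p),ctr,ray(c,ctr[0],z))
print('jc',ray(c,(246,191),160))
```

```text
rej 107 ((372.2595520019531, 228.29006958007812), 12.049263000488281) [ 475.44937792 -333.3979595    13.        ]
pass 172 ((327.5, 216.5), 12.349188804626465) [ 505.37156525 -205.38370246   13.        ]
tapeA 95 ((144.88201904296875, 193.51121520996094), (20.83698081970215, 4.497190475463867), 12.994616508483887) [544.37639619 304.13618763  65.        ]
tapeB 86 ((126.58824920654297, 257.1470947265625), (21.585670471191406, 3.8805696964263916), 14.03624439239502) [367.964137   340.17918677  65.        ]
jc [539.96740549  21.26822017 160.        ]
```

View pics/a.png

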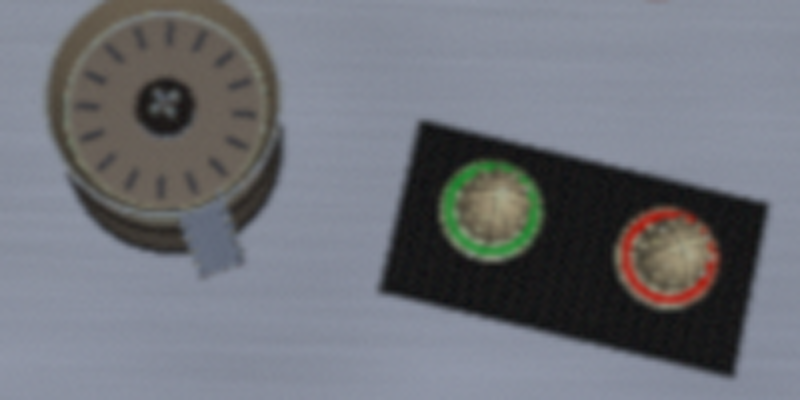

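```bash
cat >> h.py <<'E'
def mv(x,y,z,yaw):  # tool shift and roll to reach x,y,z with tool-x world yaw (deg)
    s=arm.read_state(); M=R.from_quat(s['ee_rot']).as_matrix()
    y0=np.degrees(np.arctan2(M[1,0],M[0,0])); d=M.T@(np.array([x,y,z])-s['position'])
    print('t',s['clock'],'pos',s['position'].round(1),'yaw',y0.round(2),'shift',d.round(1),'roll',round((y0-yaw+180)%360-180,2))
E
python3 - <<'E'
from h import *
mv(475,-333,230,-101.6)
E
```

```text
t 0.1 pos [229.2 580.9 249. ] yaw -21.54 shift [564.2 759.8  20.6] roll 80.06
```

drive_tool(targets=[[-1, 564, 760, 0, 80], [-1, 564, 760, 0, 80], [-1, 564, 760, 0, 80], [-1, 564, 760, 0, 80], [-1, 564, 760, 0, 80], [-1, 564, 760, 0, 80], [-1, 564, 760, 0, 80], [-1, 564, 760, 0, 80], [-1, 564, 760, 0, 80], [-1, 564, 760, 0, 80], [-1, 564, 760, 0, 80], [-1, 564, 760, 0, 80]])

```text
clock: 1.3
position: [384.9, -0.1, 250.2]
ee_rot: [-0.633, 0.774, -0.0, 0.0]
contact_force: [1.2, 1.0, 0.4]
gripper_width: 85.5
grasp_force: 0.0
```

Run:
```python
from h import *
mv(475,-333,215,-101.6)
```

```text
t 1.3 pos [ 3.849e+02 -1.000e-01  2.502e+02] yaw -101.5 shift [ 308.3 -154.7   35.1] roll 0.1
```

drive_tool(targets=[[-1, 308, -155, 35, 0], [-1, 308, -155, 35, 0], [-1, 308, -155, 35, 0], [-1, 308, -155, 35, 0], [-1, 308, -155, 35, 0], [-1, 308, -155, 35, 0], [-1, 308, -155, 35, 0], [-1, 308, -155, 35, 0], [-1, 308, -155, 35, 0], [-1, 308, -155, 35, 0]])

```text
clock: 2.3
position: [475.0, -330.1, 214.8]
ee_rot: [-0.633, 0.774, 0.0, -0.0]
contact_force: [-0.1, 0.4, 0.1]
gripper_width: 84.8
grasp_force: 0.0
```

Run:
```python
from h import *
mv(475,-333,36,-101.6)
c=cam('wrist'); np.savez('pics/c1.npz',*c); im=arm.get_image('wrist'); cv2.imwrite('pics/w1.png',im)
u,v=proj(c,[475,-333,75])[0]; print(u,v)
u,v=int(u),int(v); x0,y0=max(u-130,0),max(v-100,0)
k=im[y0:y0+200,x0:x0+260]; print(x0,y0,k.shape)
cv2.imwrite('pics/w1c.png',cv2.resize(k,None,fx=3,fy=3,interpolation=cv2.INTER_CUBIC))
```

```text
t 2.3 pos [ 475.  -330.1  214.8] yaw -101.51 shift [  2.9  -0.7 178.8] roll 0.09
275.0101292875302 200.97322679935795
145 100 (200, 260, 3)
```

View pics/w1c.png

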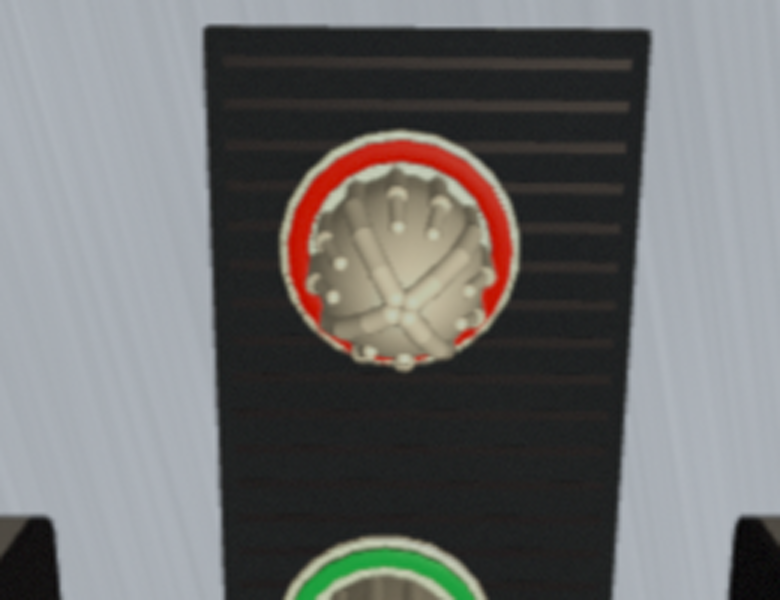

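The red reamer is centred near crop (399,247), with long ribs towards (355,205), (472,237), (335,332) and (450,352). The short-rib tops show as bright dots.

Run:
```python
from h import *
f=np.load('pics/c1.npz'); c=[f['arr_%d'%i] for i in range(4)]
g=lambda p,z: ray(c,(145+p[0]/3,100+p[1]/3),z)
o=(g((281,247),9)+g((519,247),9)+g((399,131),9)+g((399,366),9))/4
print('ctr',o,np.linalg.norm(g((281,247),9)-g((519,247),9)),np.linalg.norm(g((399,131),9)-g((399,366),9)),'tip',g((397,308),75))
o2=g((397,308),75)
for ps,z in ([[(398,228),(433,235),(340,263),(333,297),(470,290),(462,325)],60],[[(355,205),(472,237),(335,332),(450,352)],50]):
  for p in ps:
    d=g(p,z)-o; print(p,d[:2].round(1),np.hypot(*d[:2]).round(1),np.degrees(np.arctan2(d[1],d[0])).round(1)%90)
```

```text
ctr [ 472.40077797 -331.81169784    9.        ] 71.15490478869096 71.65662118546767 tip [ 473.59660895 -331.41287077   75.        ]
(398, 228) [ -2.5 -16. ] 16.2 81.2
(433, 235) [-10.8 -12.5] 16.5 49.30000000000001
(340, 263) [ 13.7 -10.2] 17.1 53.5
(333, 297) [17.4 -1.8] 17.5 84.0
(470, 290) [-17.3   3.4] 17.6 79.0
(462, 325) [-13.6  12.1] 18.2 48.400000000000006
(355, 205) [  7.6 -22.3] 23.6 18.700000000000003
(472, 237) [-20.6  -8. ] 22.1 21.099999999999994
(335, 332) [20.  10.1] 22.4 26.9
(450, 352) [-9.2 21.8] 23.6 22.799999999999997
```

Run:
```python
from h import *
mv(473,-331.6,36,-113.5)
```

```text
t 2.35 pos [ 475.2 -329.8  215.3] yaw -101.46 shift [  2.2   1.8 179.3] roll 12.04
```

drive_tool(targets=[[-1, 2, 2, 30, 8], [-1, 2, 2, 60, 12], [-1, 2, 2, 100, 12], [-1, 2, 2, 140, 12], [-1, 2, 2, 170, 12], [-1, 2, 2, 179, 12], [-1, 2, 2, 179, 12], [1, 2, 2, 179, 12], [1, 2, 2, 179, 12], [1, 2, 2, 179, 12], [1, 2, 2, 179, 12], [1, 2, 2, 179, 12]])

```text
clock: 3.55
position: [474.4, -332.8, 38.6]
ee_rot: [-0.548, 0.836, -0.002, 0.001]
contact_force: [-0.7, 0.5, 5.6]
gripper_width: 48.2
grasp_force: 62.3
```

drive_tool(targets=[[1, 0, 0, 0, 0], [1, 0, 0, 0, 0], [1, 0, 0, 0, 0], [1, 0, 0, 0, 0]])

```text
clock: 3.95
position: [474.4, -332.8, 38.5]
ee_rot: [-0.548, 0.836, -0.002, 0.001]
contact_force: [-0.5, 1.4, 5.8]
gripper_width: 48.1
grasp_force: 62.3
```

drive_tool(targets=[[1, 0, 0, -10, 0], [1, 0, 0, -30, 0], [1, 0, 0, -80, 0], [1, 0, 0, -130, 0], [1, 0, 0, -180, 0], [1, 0, 0, -205, 0]])

```text
clock: 4.55
position: [474.2, -333.3, 247.8]
ee_rot: [-0.548, 0.836, -0.004, 0.002]
contact_force: [0.2, -0.1, -0.7]
gripper_width: 48.3
grasp_force: 62.1
```

Run:
```python
from h import *
mv(456,322,240,-101.6); s=arm.read_state(); print(s['contact_force'],s['gripper_width'])
```

```text
t 4.55 pos [ 474.2 -333.3  247.8] yaw -113.5 shift [-593.7  278.1    4.7] roll -11.9
[ 0.17714651 -0.07667864 -0.70646927] 48.29243834693139
```

drive_tool(targets=[[1, -594, 278, 0, -12], [1, -594, 278, 0, -12], [1, -594, 278, 0, -12], [1, -594, 278, 0, -12], [1, -594, 278, 0, -12], [1, -594, 278, 0, -12], [1, -594, 278, 0, -12], [1, -594, 278, 0, -12], [1, -594, 278, 0, -12], [1, -594, 278, 0, -12], [1, -594, 278, 0, -12], [1, -594, 278, 0, -12]])

```text
clock: 5.75
position: [456.2, 269.2, 242.4]
ee_rot: [-0.633, 0.774, 0.0, 0.001]
contact_force: [1.1, -0.2, 0.4]
gripper_width: 48.2
grasp_force: 62.2
```

Run:
```python
from h import *
mv(456,322,130,-101.6)
```

```text
t 5.75 pos [456.2 269.2 242.4] yaw -101.52 shift [-51.5  10.8 112.4] roll 0.08
```

drive_tool(targets=[[1, -40, 10, 40, 0], [1, -50, 11, 75, 0], [1, -50, 11, 75, 0], [1, -50, 11, 75, 0], [1, -50, 11, 75, 0]])

```text
clock: 6.25
position: [457.0, 318.6, 168.4]
ee_rot: [-0.632, 0.775, 0.0, 0.002]
contact_force: [0.1, 1.3, -0.2]
gripper_width: 48.5
grasp_force: 62.2
```

Run:
```python
from h import *
mv(456,322,40,-101.6)
c=cam('wrist'); im=arm.get_image('wrist')
w,n=0.5,0
P=np.array([456,322,0]); a=np.radians(-11.6); X=np.array([np.cos(a),np.sin(a),0]);Y=np.array([-X[1],X[0],0])
for s,t,z,h in [(97,62,65,0)]:
    q=proj(c,[P+i*s*X+j*t*Y+[0,0,z] for i,j in ((1,1),(1,-1),(-1,-1),(-1,1))])
    cv2.polylines(im,[q.astype(int)],True,(0,255,255),1)
cv2.imwrite('pics/w2.png',im)
```

```text
t 6.25 pos [457.  318.6 168.4] yaw -101.55 shift [ -2.8   2.  128.4] roll 0.05
```

View pics/w2.png

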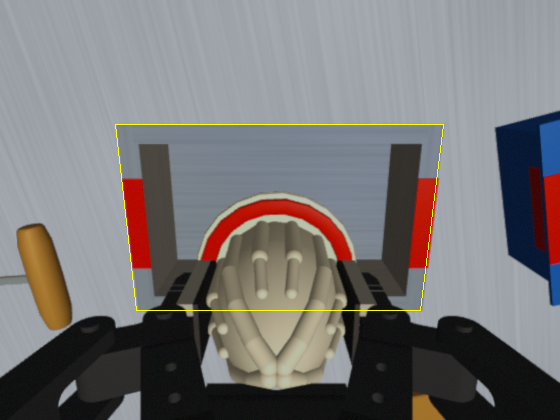

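The overlay fits the pan's rim, and the reamer is held upright and centred at (278,250), with pads clear of the red tape. Lowering it.

drive_tool(targets=[[1, -3, 2, 30, 0], [1, -3, 2, 60, 0], [1, -3, 2, 90, 0], [1, -3, 2, 110, 0], [1, -3, 2, 120, 0], [1, -3, 2, 125, 0], [1, -3, 2, 127, 0], [1, -3, 2, 128, 0], [1, -3, 2, 128, 0], [1, -3, 2, 128, 0]])

```text
clock: 7.3
position: [455.0, 322.3, 38.8]
ee_rot: [-0.633, 0.775, 0.0, 0.001]
contact_force: [-0.8, -0.6, -1.1]
gripper_width: 47.8
grasp_force: 62.3
```

drive_tool(targets=[[1, 0, 0, 1, 0], [1, 0, 0, 2, 0], [1, 0, 0, 2, 0], [1, 0, 0, 2, 0]])

```text
clock: 7.7
position: [454.8, 322.1, 36.6]
ee_rot: [-0.633, 0.774, -0.0, 0.0]
contact_force: [-2.3, -0.7, 4.0]
gripper_width: 48.2
grasp_force: 62.9
```

Contact at 36.6 as expected; the reamer is standing on the floor. Opening gently, then rising.

drive_tool(targets=[[0.1, 0, 0, 0, 0], [-0.2, 0, 0, 0, 0], [-0.5, 0, 0, 0, 0], [-1, 0, 0, 0, 0], [-1, 0, 0, 0, 0], [-1, 0, 0, 0, 0], [-1, 0, 0, -15, 0], [-1, 0, 0, -45, 0], [-1, 0, 0, -90, 0], [-1, 0, 0, -140, 0], [-1, 0, 0, -190, 0], [-1, 0, 0, -214, 0]])

```text
clock: 8.9
position: [456.0, 322.9, 255.5]
ee_rot: [-0.633, 0.774, 0.0, 0.004]
contact_force: [0.6, 1.4, 0.6]
gripper_width: 85.3
grasp_force: 0.0
```

Run:
```python
from h import *
cv2.imwrite('pics/w3.png',arm.get_image('wrist'))
mv(506,-204,240,-101.6); mv(540,21,250,-101.6)
```

```text
t 8.95 pos [457.  323.7 258.2] yaw -101.46 shift [ 507.6 -152.8   14. ] roll 0.14
t 8.95 pos [457.  323.7 258.2] yaw -101.46 shift [ 280.3 -141.4    6.4] roll 0.14
```

View pics/w3.png

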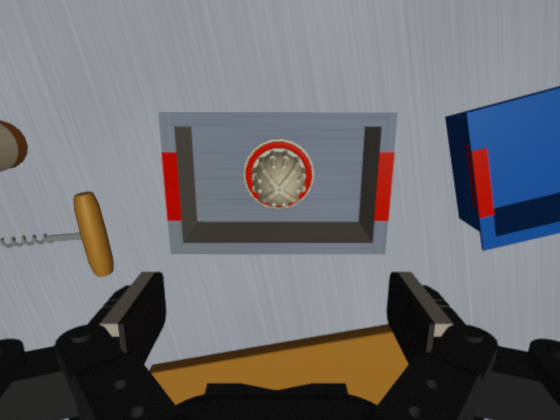

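The reject stands upright in the steel pan at (278,174). Next stop is above the juicer to read the spindle's cross.

drive_tool(targets=[[-1, 280, -141, -15, 0], [-1, 280, -141, -15, 0], [-1, 280, -141, -15, 0], [-1, 280, -141, -15, 0], [-1, 280, -141, -15, 0], [-1, 280, -141, -15, 0], [-1, 280, -141, -15, 0], [-1, 280, -141, -15, 0], [-1, 280, -141, -15, 0], [-1, 280, -141, -15, 0]])

```text
clock: 9.95
position: [536.6, 20.5, 264.7]
ee_rot: [-0.633, 0.774, 0.0, -0.0]
contact_force: [-0.3, -1.0, 0.3]
gripper_width: 85.3
grasp_force: 0.0
```

Run:
```python
from h import *
mv(506,-204,220,-101.6)
c=cam('wrist'); np.savez('pics/c4.npz',*c); im=arm.get_image('wrist'); cv2.imwrite('pics/w4.png',im)
u,v=proj(c,[540,21,155])[0].astype(int); print(u,v)
cv2.imwrite('pics/w4c.png',cv2.resize(im[v-75:v+75,u-100:u+100],None,fx=4,fy=4,interpolation=cv2.INTER_CUBIC))
```

```text
t 9.95 pos [536.6  20.5 264.7] yaw -101.44 shift [226.1 -14.6  44.7] roll 0.16
270 218
```

View pics/w4c.png

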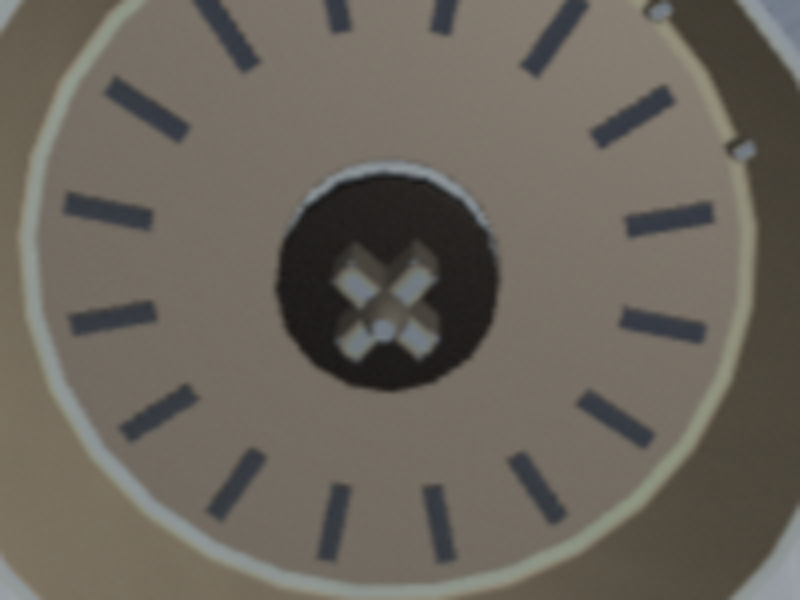

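The cross's arm ends sit at crop (345,272), (428,275), (350,352) and (428,348). The collar is centred near (388,282) and the pilot tip near (383,330).

Run:
```python
from h import *
f=np.load('pics/c4.npz'); c=[f['arr_%d'%i] for i in range(4)]
g=lambda p,z: ray(c,(170+p[0]/4,143+p[1]/4),z)
print('collar',(g((277,282),136)+g((498,282),136))/2, np.linalg.norm(g((277,282),136)-g((498,282),136)),(g((388,173),136)+g((388,390),136))/2,'tip',g((383,330),160))
q=[g(p,152) for p in ((345,272),(428,275),(428,348),(350,352))]; print('ctr',np.mean(q,0))
for a,b in ((0,2),(1,3)):
    d=q[a]-q[b]; print(np.linalg.norm(d),np.degrees(np.arctan2(d[1],d[0]))%90)
```

```text
collar [543.46721859  22.50938202 136.        ] 38.87935604904979 [543.45019261  22.84289693 136.        ] tip [543.85775421  23.40165122 160.        ]
ctr [543.1787397   23.04048446 152.        ]
19.00236555411838 34.521831504858845
18.67395501768436 34.355919164821046
```

drive_tool(targets=[[-1, 226, -15, 45, 0], [-1, 226, -15, 45, 0], [-1, 226, -15, 45, 0], [-1, 226, -15, 45, 0], [-1, 226, -15, 45, 0], [-1, 226, -15, 45, 0], [-1, 226, -15, 45, 0], [-1, 226, -15, 45, 0]])

```text
clock: 10.8
position: [507.0, -203.8, 220.3]
ee_rot: [-0.633, 0.774, -0.0, 0.0]
contact_force: [0.1, 0.0, 0.3]
gripper_width: 85.7
grasp_force: 0.0
```

Run:
```python
from h import *
mv(506,-204,36,-101.6)
c=cam('wrist'); np.savez('pics/c5.npz',*c); im=arm.get_image('wrist'); cv2.imwrite('pics/w5.png',im)
u,v=proj(c,[506,-204,60])[0].astype(int); print(u,v)
cv2.imwrite('pics/w5c.png',cv2.resize(im[v-60:v+60,u-75:u+75],None,fx=5,fy=5,interpolation=cv2.INTER_CUBIC))
```

```text
t 10.8 pos [ 507.  -203.8  220.3] yaw -101.42 shift [  0.4   1.  184.3] roll 0.18
277 197
```

View pics/w5c.png

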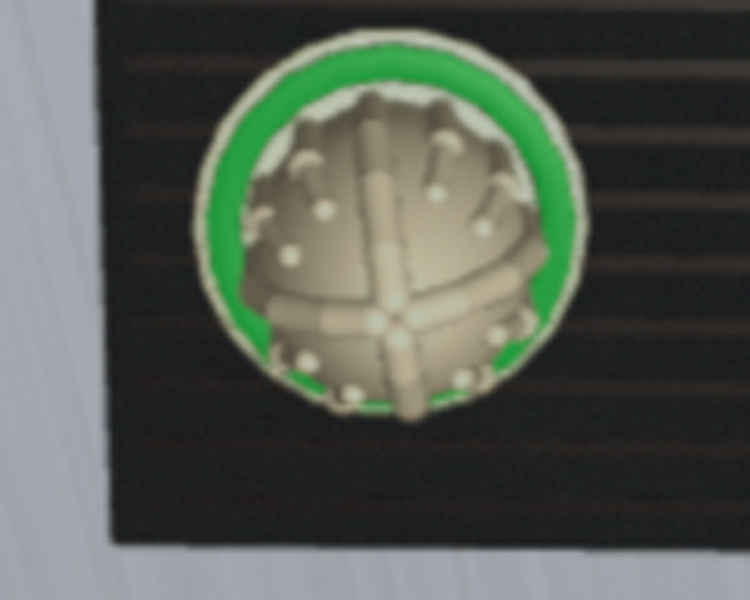

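The green reamer's flange is centred near crop (391,221) and its tip near (391,318). Its four long ribs point up, left, right and down, and I can make out eight dots.

Run:
```python
from h import *
f=np.load('pics/c5.npz'); c=[f['arr_%d'%i] for i in range(4)]
g=lambda p,z: ray(c,(202+p[0]/5,137+p[1]/5),z)
print([ (g(a,9)+g(b,9))/2 for a,b in (((194,221),(588,221)),((391,28),(391,414)))],g((391,318),75))
pts=[(290,255),(325,210),(437,193),(484,228),(498,334),(462,378),(352,394),(307,361)]
P=np.array([g(p,60)[:2] for p in pts]); 
A=np.c_[2*P,np.ones(8)]; s=np.linalg.lstsq(A,(P**2).sum(1),rcond=None)[0]; print('dots ctr',s[:2],np.sqrt(s[2]+s[:2]@s[:2]))
d=P-s[:2]; a=np.degrees(np.arctan2(d[:,1],d[:,0])); print(a.round(1),(a%30).round(1),(a%90).round(1))
# pair bisectors = long ribs +45
```

```text
[array([ 502.65828336, -205.87217503,    9.        ]), array([ 502.86190919, -204.8476529 ,    9.        ])] [ 503.6054172  -204.85718834   75.        ]
dots ctr [ 502.95260946 -204.53163731] 17.403904668571737
[ -33.   -62.9 -123.3 -153.7  147.5  117.1   56.1   26.4] [27.  27.1 26.7 26.3 27.5 27.1 26.1 26.4] [57.  27.1 56.7 26.3 57.5 27.1 56.1 26.4]
```

Run:
```python
from h import *
mv(503,-204.9,37.5,-108.2)
```

```text
t 10.85 pos [ 507.  -203.7  220.4] yaw -101.4 shift [  2.    3.8 182.9] roll 6.8
```

drive_tool(targets=[[-1, 2, 4, 30, 6.8], [-1, 2, 4, 60, 6.8], [-1, 2, 4, 100, 6.8], [-1, 2, 4, 140, 6.8], [-1, 2, 4, 170, 6.8], [-1, 2, 4, 183, 6.8], [-1, 2, 4, 183, 6.8], [-1, 2, 4, 183, 6.8], [-1, 2, 4, 183, 6.8]])

```text
clock: 11.75
position: [503.4, -205.8, 38.5]
ee_rot: [-0.586, 0.81, -0.001, 0.001]
contact_force: [0.3, 0.9, 0.8]
gripper_width: 85.4
grasp_force: 0.0
```

drive_tool(targets=[[1, 0, 0, 0, 0], [1, 0, 0, 0, 0], [1, 0, 0, 0, 0], [1, 0, 0, 0, 0], [1, 0, 0, 0, 0], [1, 0, 0, 0, 0], [1, 0, 0, 0, 0]])

```text
clock: 12.45
position: [502.8, -206.3, 38.4]
ee_rot: [-0.586, 0.811, -0.001, 0.001]
contact_force: [-0.9, 1.1, 5.5]
gripper_width: 48.4
grasp_force: 61.6
```

Run:
```python
from h import *
mv(503,-204.9,240,-108.2)
```

```text
t 12.45 pos [ 502.8 -206.3   38.4] yaw -108.3 shift [-1.400e+00 -1.000e-01 -2.016e+02] roll -0.1
```

drive_tool(targets=[[1, 0, 0, -10, 0], [1, 0, 0, -30, 0], [1, 0, 0, -75, 0], [1, 0, 0, -125, 0], [1, 0, 0, -170, 0], [1, 0, 0, -200, 0], [1, 0, 0, -200, 0], [1, 0, 0, -200, 0]])

```text
clock: 13.25
position: [501.6, -206.0, 237.6]
ee_rot: [-0.585, 0.811, -0.0, 0.001]
contact_force: [-0.6, -1.1, -2.5]
gripper_width: 48.1
grasp_force: 62.2
```

Run:
```python
from h import *
mv(543.4,22.8,238,-70.6)
```

```text
t 13.25 pos [ 501.6 -206.   237.6] yaw -108.37 shift [-2.303e+02  3.240e+01 -2.000e-01] roll -37.77
```

drive_tool(targets=[[1, -230, 32, 0, -37.8], [1, -230, 32, 0, -37.8], [1, -230, 32, 0, -37.8], [1, -230, 32, 0, -37.8], [1, -230, 32, 0, -37.8], [1, -230, 32, 0, -37.8], [1, -230, 32, 0, -37.8], [1, -230, 32, 0, -37.8]])

```text
clock: 14.05
position: [543.2, 21.4, 235.8]
ee_rot: [0.816, -0.578, -0.001, 0.001]
contact_force: [0.5, 0.1, -0.9]
gripper_width: 48.0
grasp_force: 62.1
```

Run:
```python
from h import *
mv(543.4,22.8,238,-70.6)
s=arm.read_state(); c=cam('wrist'); im=arm.get_image('wrist')
M=R.from_quat(s['ee_rot']).as_matrix(); p=s['position']
# overlay: reamer as assumed centred at TCP, 33.4 below; flange top circle z=+4, long-rib tops radius 25.5 at 40 up at reamer angle yaw-15
b=p-np.array([0,0,33.4]); t=np.linspace(0,2*np.pi,90)
cv2.polylines(im,[np.int32(proj(c,[b+[36*np.cos(a),36*np.sin(a),4] for a in t])*16)],True,(255,0,255),1,cv2.LINE_AA,4)
y=np.arctan2(M[1,0],M[0,0])
for k in range(4):
    a=y-np.radians(15)+k*np.pi/2
    q=proj(c,[b+[r*np.cos(a),r*np.sin(a),h] for r,h in ((25.5,40),(0,70))])
    cv2.line(im,tuple(q[0].astype(int).tolist()),tuple(q[1].astype(int).tolist()),(255,0,255),1,cv2.LINE_AA)
cv2.imwrite('pics/w6.png',cv2.resize(im[180:420,130:450],None,fx=2.5,fy=2.5,interpolation=cv2.INTER_CUBIC))
```

```text
t 14.05 pos [543.2  21.4 235.8] yaw -70.6 shift [-1.3 -0.6 -2.2] roll 0.0
```

View pics/w6.png

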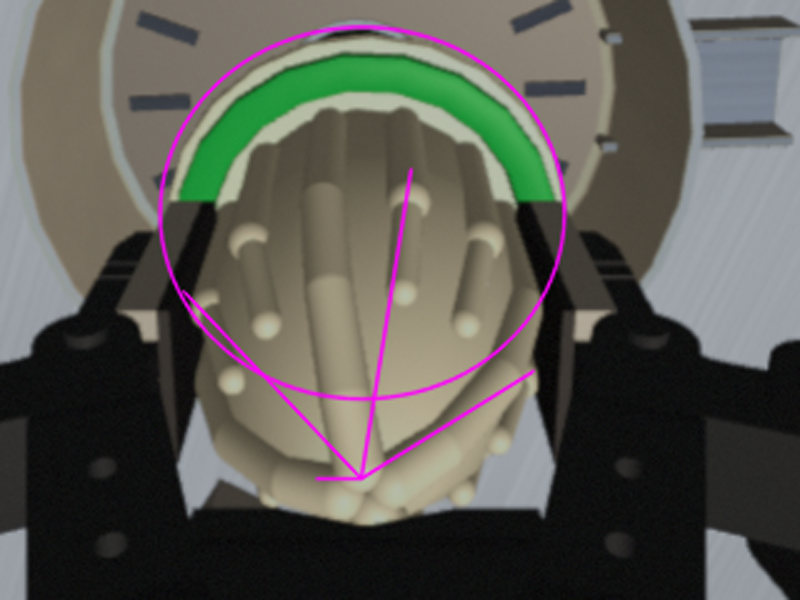

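The overlay's ribs were drawn with the wrong sign; the real ribs mirror it, as planned. The reamer sits about 2–3 mm towards the image bottom from the TCP. I'll fit this with the dots and the flange edge.

Run:
```python
from h import *
from scipy.optimize import least_squares as L
s=arm.read_state(); c=cam('wrist')
pts=np.array([(404,293),(468,325),(500,440),(463,493),(267,325),(231,381)])/2.5+[130,180]; an=np.array([-30,-60,-120,-150,30,60])
fl=np.array([(362,39),(178,190),(560,190)])/2.5+[130,180]
p=s['position']
def res(v,full=False):
    b=p+np.array([v[0],v[1],-v[2]]); T=R.from_rotvec([v[4],v[5],0]).as_matrix()
    a=np.radians(v[3]+an); q=proj(c,[b+T@[17.4*np.cos(t),17.4*np.sin(t),55] for t in a])-pts
    t=np.radians(np.arange(0,360,1)); C=proj(c,[b+T@[36*np.cos(x),36*np.sin(x),4] for x in t])
    d=[np.min(np.hypot(*(C-f).T)) for f in fl]
    return np.r_[q.ravel(),d, np.array(v[4:])/0.02, (v[2]-33.4)/1.5]
r=L(res,[0,0,33.4,-55.6,0,0],diff_step=1e-3,x_scale=[1,1,1,1,.02,.02]); print(r.x.round(3)); print(r.fun.round(1))
print('reamer',p+[r.x[0],r.x[1],0],p)
```

```text
[-2.1520e+00  2.2850e+00  3.4112e+01 -5.5152e+01 -0.0000e+00  9.0000e-03]
[-0.2 -0.3 -0.7 -0.1 -0.5  0.4 -0.2 -0.3  0.3  0.2  1.4 -0.1  1.   2.4
  2.1 -0.   0.4  0.5]
reamer [541.22988843  23.42612748 236.10037529] [543.38170687  21.14117991 236.10037529]
```

drive_tool(targets=[[1, 1.6, -1.8, 10, -0.4], [1, 1.6, -1.8, 25, -0.4], [1, 1.6, -1.8, 35, -0.4], [1, 1.6, -1.8, 39, -0.4], [1, 1.6, -1.8, 42, -0.4], [1, 1.6, -1.8, 45, -0.4], [1, 1.6, -1.8, 45, -0.4]])

```text
clock: 14.8
position: [546.3, 21.3, 192.0]
ee_rot: [0.818, -0.575, -0.0, -0.0]
contact_force: [0.3, -0.1, -1.4]
gripper_width: 48.2
grasp_force: 62.1
```

drive_tool(targets=[[1, 0, 0, 1, 0], [1, 0, 0, 2, 0], [1, 0, 0, 3, 0], [1, 0, 0, 4, 0], [1, 0, 0, 4, 0], [1, 0, 0, 4, 0]])

```text
clock: 15.4
position: [546.3, 21.3, 188.0]
ee_rot: [0.818, -0.575, 0.0, 0.0]
contact_force: [-0.1, -0.4, -1.6]
gripper_width: 47.9
grasp_force: 62.1
```

drive_tool(targets=[[1, 0, 0, 0, 0.8], [1, 0, 0, 1, 0.8], [1, 0, 0, 2, 0.8], [1, 0, 0, 3, 0.8], [1, 0, 0, 4, 0.8], [1, 0, 0, 5, 0.8], [1, 0, 0, 6, 0.8], [1, 0, 0, 6, 0.8]])

```text
clock: 16.2
position: [546.2, 21.3, 181.8]
ee_rot: [0.814, -0.58, -0.0, 0.0]
contact_force: [-0.1, 0.4, -1.5]
gripper_width: 48.4
grasp_force: 62.1
```

drive_tool(targets=[[1, 0, 0, 1.5, 0], [1, 0, 0, 3, 0], [1, 0, 0, 4.5, 0], [1, 0, 0, 6, 0], [1, 0, 0, 7.5, 0], [1, 0, 0, 9, 0], [1, 0, 0, 10, 0], [1, 0, 0, 11, 0], [1, 0, 0, 11, 0]])

```text
clock: 17.1
position: [546.2, 21.3, 170.8]
ee_rot: [0.814, -0.58, -0.0, 0.0]
contact_force: [0.4, -0.2, -1.0]
gripper_width: 48.1
grasp_force: 62.1
```

drive_tool(targets=[[1, 0, 0, 1, 0], [1, 0, 0, 2, 0], [1, 0, 0, 3, 0], [1, 0, 0, 3, 0], [1, 0, 0, 3, 0]])

```text
clock: 17.6
position: [546.4, 21.3, 168.6]
ee_rot: [0.815, -0.58, 0.0, -0.0]
contact_force: [-1.5, -0.4, 4.8]
gripper_width: 48.5
grasp_force: 62.3
```

drive_tool(targets=[[1, 0, 0, 1, 0], [1, 0, 0, 2, 0], [1, 0, 0, 3, 0], [1, 0, 0, 4, 0], [1, 0, 0, 5, 0], [1, 0, 0, 6, 0], [1, 0, 0, 7, 0], [1, 0, 0, 7, 0], [1, 0, 0, 7, 0]])

```text
clock: 18.5
position: [546.5, 21.3, 161.9]
ee_rot: [0.815, -0.58, 0.0, -0.0]
contact_force: [-2.8, -0.1, 8.5]
gripper_width: 48.3
grasp_force: 62.7
```

drive_tool(targets=[[1, 0, 0, 0.5, 0], [1, 0, 0, 1, 0], [1, 0, 0, 1.5, 0], [1, 0, 0, 1.5, 0], [1, 0, 0, 1.5, 0]])

```text
clock: 19.0
position: [546.5, 21.3, 161.2]
ee_rot: [0.815, -0.58, 0.001, -0.0]
contact_force: [-4.9, -0.9, 12.4]
gripper_width: 48.0
grasp_force: 63.3
```

Run:
```python
from h import *
c=cam('scene'); im=arm.get_image('scene'); u,v=proj(c,[545,22,170])[0].astype(int)
a=cv2.resize(im[v-60:v+60,u-50:u+50],(400,480),interpolation=cv2.INTER_CUBIC); u,v=proj(c,[456,322,30])[0].astype(int)
b=cv2.resize(im[v-60:v+60,u-50:u+50],(400,480),interpolation=cv2.INTER_CUBIC)
cv2.imwrite('pics/end.png',np.hstack([a,b]))
```

```text
(no output)
```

View pics/end.png

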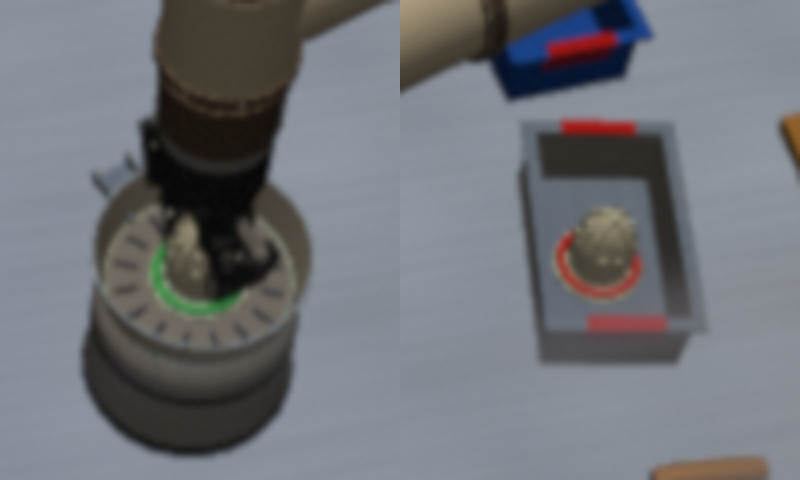

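The green reamer is home in the bowl and pressed to the stop (12.4 N). The reject stands upright in the steel pan.

```bash
python3 -c "
from bench import arm
print(arm.job_done())"
```

```text
the job is handed in; nothing more can be done
None
```

Job handed in at about 19 s: the red-banded reject stands upright and released in the steel pan, and the green-banded reamer is meshed fully home, still gripped and pressed to the spindle's stop at about 12 N.

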